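Re-space a sloping pick rack and load a parts tote

TASK

The middle bay of the sloping rack is one notch too narrow for the blue tote. Lift the orange-topped divider out of its notches and drop it, fully home, into the next notches outward (away from the grey-topped divider), then bring the tote over and set it down gently in the widened bay, lying flat and square on the sloping deck and down against the front rail. Don't tip the tote up on the way, and leave the grey-topped divider, the two cartons and the red-lidded tub where they are.

Things in the scene. Friction and masses are not known exactly. Their poses are not given: they have to be found in the camera images.
- deck: White deck of the fixed pick rack, sloping at 25 degrees, low edge towards the robot. Origin: centre of the deck's upper surface, 90 mm above the counter. x points up the slope (away from the robot), y left along the rails, z square out of the deck. Clear depth (x) 200 mm between the front and rear rails; clear width (y) 370 mm between white end plates, 57 mm high.
- front_rail (a point): Foot of the blue front rail: middle of its inner face at deck level (deck x = -100 mm); axes as the deck. Front and rear rails are alike: 6 mm thick, 24 mm high, each with 7 notches open at the top and down to the deck, at deck y = -150, -100, -50, 0, 50, 100, 150 mm. A notch is 8 mm wide, flaring to 18 mm over its top 10 mm.
- orange_divider_mid (a point): Loose divider to be moved, 0.25 kg: aluminium plate 192 mm long (x), 5 mm thick (y), 90 mm high with its orange grip strip on top, standing square to the deck from front to rear rail, in the notches at deck y = +50 or -50 mm. Flat foot 16 mm wide. This point: its centre, 45 mm above its underside. Axes: x along the plate, z up it; seated, they are parallel to the deck's.
- orange_grip (a point): Middle of the orange divider's grip strip (130 mm long in x, 12 mm thick in y, 20 mm high), 35 mm above the divider's centre along its z. Low at each end of the plate a tab 16 mm long, 5 mm thick (2 to 19 mm above the underside) stands in the rail's notch; raising the divider 25 mm or more along z frees both tabs.
- grey_divider_mid (a point): Second loose divider, same sizes and axes but with a grey grip strip, in the notches on the other side of the middle bay, 100 mm from the orange one. It stays where it is. The dividers' highest points are 200 mm above the counter. This point: its centre, 45 mm above its underside.
- tote_mid (a point): Blue open tote of grey pipe couplings, 0.55 kg, 140 mm long (x), 104 mm wide (y), walls 55 mm high, 114 mm high over its centre handle; it stands on the counter at one side of the rack. This point: its centre, half-way up, 57 mm above its underside. Axes: x along its length, z up. Either end may face the front.
- tote_handle (a point): Middle of the tote's handle: a level blue bar 116 mm long (x), 14 mm thick (y), 20 mm high, 47 mm above the tote's centre along its z, with open space beside it.
- left_carton_mid (a point): Loose carton, 125 x 55 x 46 mm, with blue tape, lying on the deck in the left end bay (deck y about +152 mm) against the front rail. Leave alone. This point: its centre; axes as the deck.
- right_carton_mid (a point): The same carton with red tape in the right end bay (deck y about -152 mm). Leave alone. This point: its centre.
- tub_mid (a point): White round tub with a red lid, 90 mm across, 95 mm high, on the counter at the side of the rack away from the tote. Leave alone. This point: its centre, half-way up.
Mind the look-alikes: they are no part of the job. What is shaped like the part that bears orange_divider_mid but brown or purple is not meant.

How it is judged (in metres and radians):
On the way, in this order (a step that is already met when the one before it is completed fails the run):
1. the orange-topped divider is lifted clear of its notches (z of orange_divider_mid in the frame of deck above 0.064 m), for 0.1 s.
2. the orange-topped divider is fully home in the next notches outward and let go (z of orange_divider_mid in the frame of deck between 0.042 and 0.0475 m and angle between the z axis of orange_divider_mid and the z axis of deck, either way round below 0.061 rad and angle between the x axis of orange_divider_mid and the x axis of deck, either way round below 0.061 rad and distance between orange_divider_mid and grey_divider_mid between 0.145 and 0.155 m and contact force between the fingers and orange_divider below 0.3 N), for 0.3 s.
3. the tote is lifted off the counter (height (world z) of tote_mid above 0.08 m), for 0.1 s.
At the end, for the whole second after the job is handed in: Orange divider home (within 2.5 mm of the deck, 3.5 deg of upright and square), 145-155 mm from the grey one, which is seated within 8 mm of its start; tote on the deck between them, flat within 3.5 deg, square within 7 deg, front within 10 mm of the front rail; all at rest, released (z of orange_divider_mid in the frame of deck between 0.042 and 0.0475 m and angle between the z axis of each of orange_divider_mid, grey_divider_mid and the z axis of deck, either way round below 0.061 rad and angle between the x axis of each of orange_divider_mid, grey_divider_mid and the x axis of deck, either way round below 0.061 rad and distance between orange_divider_mid and grey_divider_mid between 0.145 and 0.155 m and z of grey_divider_mid in the frame of deck between 0.042 and 0.0475 m and (y of tote_mid in the frame of orange_divider_mid between 0.058 and 0.092 m or y of tote_mid in the frame of orange_divider_mid between -0.092 and -0.058 m) and (y of tote_mid in the frame of grey_divider_mid between 0.058 and 0.092 m or y of tote_mid in the frame of grey_divider_mid between -0.092 and -0.058 m) and z of tote_mid in the frame of deck between 0.052 and 0.061 m and x of tote_mid in the frame of deck below -0.02 m and angle between the z axis of tote_mid and the z axis of deck, either way round below 0.06 rad and angle between the x axis of tote_mid and the x axis of deck, either way round below 0.12 rad and distance of grey_divider_mid from where it was at the start of the episode below 0.008 m and linear speed of each of tote, orange_divider below 0.01 m/s and contact force between the fingers and tote below 0.3 N); the robot touches nothing.
It fails at once if the grey-topped divider is displaced by more than 10 mm (distance of grey_divider_mid from where it was at the start of the episode above 0.01 m).
It fails at once if a carton is displaced by more than 10 mm (distance of any of left_carton_mid, right_carton_mid from where it was at the start of the episode above 0.01 m).
It fails at once if the tub is displaced by more than 10 mm (distance of tub_mid from where it was at the start of the episode above 0.01 m).
It fails at once if the tote is tipped more than 45 degrees from upright (angle between tote_mid's own z axis and vertical above 0.785 rad).
It fails at once if the tote is dropped or slammed down: it moves faster than 0.35 m/s while not held, or faster than 0.25 m/s while touching the rack ((contact force between the fingers and tote below 0.3 N and linear speed of tote above 0.35 m/s) or (contact force between tote and rack above 0.5 N and linear speed of tote above 0.25 m/s)).
It also fails if it takes over 58 s, if anything falls off the work surface, if the arm or the gripper's body presses on something with over 40 N, if the wrist force passes 120 N, or if a joint passes its speed limit or range.

ROBOT

A 7-joint arm with a two-finger parallel gripper is mounted at the origin on the work surface. World frame = base frame: x ahead of the robot, y to its left, z up, the work surface at z = 0. Lengths are in mm, angles in rad, forces in N, time in s.
With the tool pointing down it reaches from about 350 to 900 mm from the base axis. Payload 19.9 kg.
Tool frame: the origin (TCP) lies between the finger pads; the fingertips stand 25 mm ahead of it and the grasp point (between the pads) lies 6 mm ahead of it; z points along the fingers, y is the line along which they close (so a half turn about z gives the same grasp; the last joint's range is limited). The gripper opens to 94 mm and grips with 3 to 60 N. Pads are 16 mm wide; open, the fingers measure 119 mm over their backs; the gripper's body (75 mm by 177 mm) begins 78 mm behind the grasp point.
Start: joints at [1.105, 0.417, -0.01, 1.614, 0.005, 1.111, -0.053], TCP at [257.01, -569.69, 230.425] pointing down, gripper open.
Joint ranges: [-2.81, 2.81], [-0.39, 2.02], [-1.27, 1.25], [0.06, 2.57], [-1.19, 4.33], [0.19, 2], [-2.82, 2.82]. Speed limits (rad/s): [1.89, 1.89, 2.39, 2.39, 3.01, 3.01, 3.01].

INTERFACE

Orientations are given as a unit quaternion [x, y, z, w].
In Python, from workcell import env gives the robot as it stands.
- The arm moves only by the tool servo_tool, never from a script. Its argument "motion" is a list that holds one entry, the list of rows, each a list of 5 numbers: the shift along the world's x, y, z in mm, then the turn about the world's z in degrees, then the closure, from 0 (fully open) to 1 (shut). In form: [[[x, y, z, turn, fingers], ...]]. A call has 1 to 10 rows; each row shifts and turns the commanded pose from where the row before left it; what a row does not reach is not made up. A row lasts 1/10 s, in which the tool goes at most 50 mm and 8.59 degrees, less where a joint would pass 70% of its speed; a pose out of reach is approached as far as the arm can. A call is refused whole if a number of a shift passes 50 or a number of a turn 8.59, either way. A call with a gripper value outside its range is refused whole. The fingers move at their own pace and stop on an object; "grip_force" is the grip in N (left out, the last holds). Time passes only in rows, so rows that do not move let the fingers close. It gives the time, the measured TCP pose, the force, the opening and the grip force at its end, in the units of the state.
- env.get_obs(): the state, without advancing time (a new reading comes with each control period).
- env.get_image(name): name is "side" or "top"; returns the picture (420x560x3 uint8, red, green, blue); there is no depth.
- env.camera_info(name): a dict with "mtx" (3x3 intrinsics, pixels), "rvec" (rotation vector, rad) and "tvec" (3), from world to camera coordinates, as OpenCV has them. Camera axes: x right, y down, z forward; pixel columns grow to the right and rows downward; lengths in mm; the calibration is good to about 2 mm. A picture is of the moment at which its call begins. camera_info takes no time and is no camera call.
- env.job_done(): hands the job in; it is judged then, once.
Trained networks look in the newest picture that a camera, given by its name, has taken for a name from the list of things; names that differ only in an ending like _2 or _b are one class to them, and where a whole thing is asked for, a point or a joint stands for the part that bears it (a point fixed in the world has none). Each returns a list of dicts, best first, with "conf" (0 to 1); they miss things now and then, are a little off and sometimes report something else, mostly with a low value. They report only what shows in the picture. A call takes as long as a camera call. They do not tell look-alikes from the thing itself.
- env.outline_of(camera, query): "pixels" (420x560 bool, what is visible of it) and "rect" ([centre column, centre row, width, height] in pixels, round what is visible of it).
- env.mark_of(camera, query): "at" ([column, row] in pixels: a listed point, or the origin of a listed thing).
The state is a dict: "t": time; "joints": joint angles; "joint_vel": joint speeds; "joint_torque": joint torques, N m; "ee_pos": TCP position; "tool_rot": TCP orientation; "wrist_force": force on the tool from outside, world axes, zero at the start; "ft_torque": the same for the moment, N m; "grip_width": finger opening in mm; "grip_force": force on a finger pad.
Only numpy, scipy, OpenCV 4.12 (cv2) and the standard library are available. Lean on these libraries where they do the work, as an engineer would, in place of code of your own. Each camera call takes 0.05 s, during which the arm holds its last target. There are 200 camera calls.

## Working session

There is one attempt and no reset: what is moved stays moved. The work goes in short steps, Python scripts to look and compute and a tool call to move; the robot and the scene stay as the last step left them, time stands still between calls to the robot, and variables do not carry over. Pictures are saved under pics/ and viewed, at most 10 in all, crops included, and the job is handed in when it is done.

Besides the shell and the picture viewer there is one more tool, called after "Call:" as name(argument=value, ...) on one line, values as JSON. servo_tool: Moves the arm, as the interface text tells. Its arguments: {"type":"object","properties":{"motion":{"type":"array"},"grip_force":{"type":"number"}},"required":["motion"]}

```bash
mkdir -p pics; cat > h.py <<'E'
import numpy as np, cv2
from workcell import env
def cam(n):
    c=env.camera_info(n); K=np.array(c['mtx'],float); R=cv2.Rodrigues(np.array(c['rvec'],float))[0]; t=np.array(c['tvec'],float).ravel()
    return K,R,t
def proj(n,P):
    K,R,t=cam(n); q=K@(R@np.array(P,float)+t); return q[:2]/q[2]
def ray(n,uv):
    K,R,t=cam(n); d=R.T@np.linalg.inv(K)@np.array([uv[0],uv[1],1.]); return -R.T@t,d/np.linalg.norm(d)
def tri(uv):  # dict cam->uv
    A=np.zeros((3,3));b=np.zeros(3)
    L=[ray(n,p) for n,p in uv.items()]
    for o,d in L:
        M=np.eye(3)-np.outer(d,d);A+=M;b+=M@o
    X=np.linalg.solve(A,b); return X,[np.linalg.norm(np.cross(X-o,d)) for o,d in L]
def onz(n,uv,z):
    o,d=ray(n,uv); return o+d*(z-o[2])/d[2]
E
cat > look.py <<'E'
import sys
from h import *
tag=sys.argv[1]
for n in ("side","top"): cv2.imwrite(f"pics/{n}_{tag}.png",env.get_image(n)[:,:,::-1])
if len(sys.argv)>2:
  for q in sys.argv[2:]:
    m={}
    for n in ("side","top"):
        r=env.mark_of(n,q)
        print(q,n,[(np.round(a['at'],1).tolist(),round(a['conf'],2)) for a in r[:3]])
        if r: m[n]=r[0]['at']
    if len(m)==2: X,e=tri(m); print('  3D',X.round(1),np.round(e,1))
E
python3 look.py 0 deck front_rail orange_divider_mid orange_grip grey_divider_mid tote_mid tote_handle tub_mid left_carton_mid right_carton_mid
python3 -c "
from h import *
print({k:(v if not hasattr(v,'round') else v.round(3)) for k,v in env.get_obs().items()})
for n in ('side','top'):
  K,R,t=cam(n);print(n,K.round(0).tolist(),(-R.T@t).round(0),R.round(2).tolist())"
```

```text
deck side [([211.3, 234.7], 0.71)]
deck top [([249.9, 167.4], 0.96)]
  3D [584.2   7.7  88.6] [8.7 8.7]
front_rail side [([241.2, 254.1], 0.82)]
front_rail top [([246.4, 203.2], 0.93), ([136.0, 217.1], 0.46)]
  3D [490.3  22.2  39.6] [1.1 1.1]
orange_divider_mid side [([341.7, 211.4], 0.96), ([219.5, 177.9], 0.93), ([222.1, 214.4], 0.86)]
orange_divider_mid top [([412.0, 147.4], 0.96), ([351.9, 293.6], 0.61)]
  3D [ 433.5 -442.6   32.8] [234. 234.]
orange_grip side [([223.2, 203.6], 0.96), ([208.5, 175.8], 0.81), ([345.2, 208.0], 0.74)]
orange_grip top [([266.1, 178.3], 0.93), ([408.1, 137.4], 0.85)]
  3D [545.9 -42.4 158.3] [3.3 3.3]
grey_divider_mid side [([209.7, 233.5], 0.79), ([236.1, 206.7], 0.43)]
grey_divider_mid top [([230.6, 174.5], 0.55), ([373.6, 214.4], 0.41)]
  3D [562.   64.9 127.8] [0.6 0.6]
tote_mid side [([274.7, 185.2], 0.7)]
tote_mid top [([371.2, 216.3], 0.97)]
  3D [ 446.4 -367.5   59. ] [3.2 3.2]
tote_handle side [([275.8, 173.6], 0.62)]
tote_handle top [([372.8, 212.3], 0.65)]
  3D [ 446.8 -364.4  104.7] [1.6 1.6]
tub_mid side [([234.4, 345.8], 0.62)]
tub_mid 
[... 500 characters left out ...]
0.   ,  0.001,  0.001,  0.001]), 'joint_torque': array([-1.0000e-03, -8.5100e+01,  6.3800e-01, -4.2629e+01, -4.9000e-02,
        1.4000e-02,  0.0000e+00]), 'ee_pos': array([ 257.032, -569.668,  230.401]), 'tool_rot': array([ 0.978,  0.21 , -0.   , -0.   ]), 'wrist_force': array([ 0.568,  0.011, -0.967]), 'ft_torque': array([ 0.002, -0.003,  0.002]), 'grip_force': 0.0, 'grip_width': 93.95389228592775}
side [[487.0, 0.0, 275.0], [0.0, 487.0, 213.0], [0.0, 0.0, 1.0]] [ 252. 1103.  803.] [[-0.99, -0.13, -0.01], [-0.06, 0.5, -0.87], [0.11, -0.86, -0.5]]
top [[511.0, 0.0, 278.0], [0.0, 511.0, 216.0], [0.0, 0.0, 1.0]] [ 208.  -75. 1630.] [[-0.0, -1.0, 0.0], [-0.99, 0.0, -0.15], [0.15, -0.0, -0.99]]
```

View pics/side_0.png

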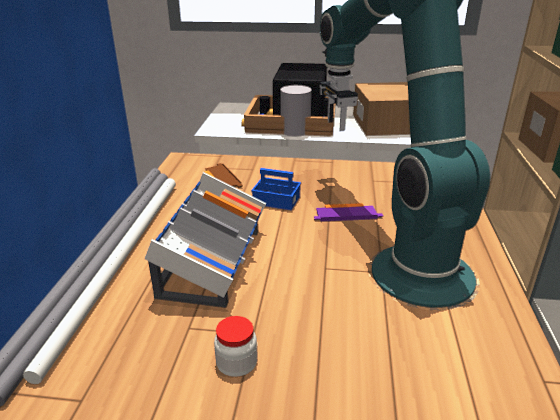

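View pics/top_0.png

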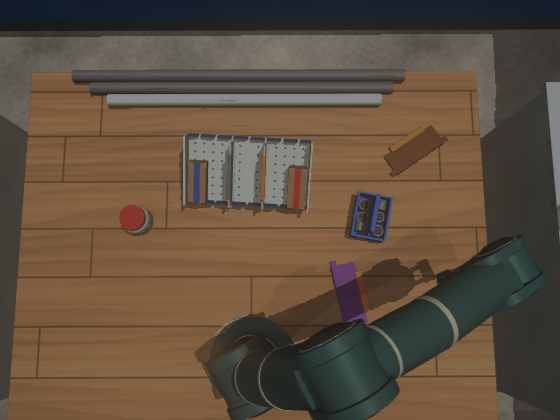

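```bash
python3 - <<'E'
import cv2
t=cv2.imread('pics/top_0.png')[125:220,175:320]; s=cv2.imread('pics/side_0.png')[168:308,140:275]
def g(im,k,x0,y0):
    im=cv2.resize(im,None,fx=k,fy=k,interpolation=cv2.INTER_CUBIC)
    for c in range(0,im.shape[1],10*k): cv2.putText(im,str(x0+c//k),(c,10),0,.35,(0,255,255),1);cv2.line(im,(c,12),(c,18),(0,255,255),1)
    for r in range(0,im.shape[0],10*k): cv2.putText(im,str(y0+r//k),(0,r+4),0,.35,(0,255,255),1)
    return im
cv2.imwrite('pics/tc.png',g(t,5,175,125)); cv2.imwrite('pics/sc.png',g(s,4,140,168))
E
```

```text
(no output)
```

View pics/tc.png

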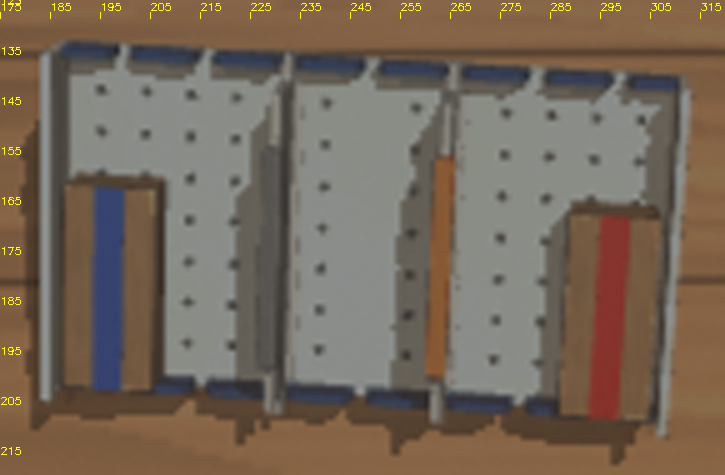

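View pics/sc.png

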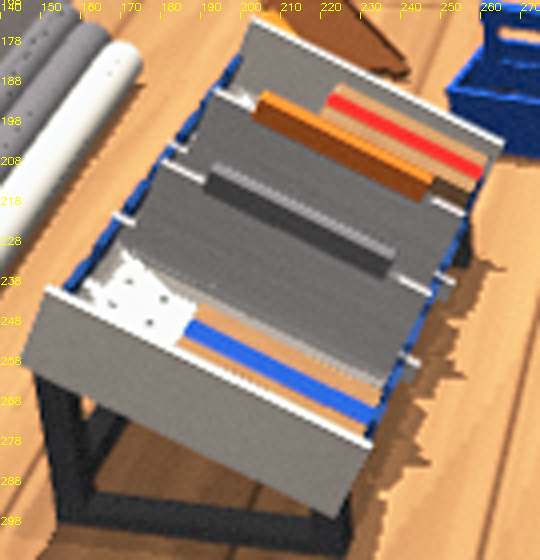

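```bash
cat > fit.py <<'E'
from h import *
from scipy.optimize import least_squares
c,s=np.cos(np.radians(25)),np.sin(np.radians(25))
def RD(yaw): 
    Rz=np.array([[np.cos(yaw),-np.sin(yaw),0],[np.sin(yaw),np.cos(yaw),0],[0,0,1]])
    return Rz@np.array([[c,0,-s],[0,1,0],[s,0,c]])
def D(p,P): return np.array([p[0],p[1],90])+RD(p[2])@np.array(P,float)
E
python3 - <<'E'
from fit import *
O=[('top',(65,-50,90),(264,156.4)),('top',(-65,-50,90),(262.4,200.4)),('top',(65,50,90),(229.2,154.6)),('top',(-65,50,90),(227.8,199.6)),
('side',(65,-50,90),(206,191.3)),('side',(-65,-50,90),(248.3,213)),('side',(65,50,90),(193.5,209.3)),('side',(-65,50,90),(238,231.8))]
f=lambda p:np.concatenate([proj(n,D(p,P))-u for n,P,u in O])
r=least_squares(f,[570,0,-.05],x_scale=[10,10,.02],loss='soft_l1'); print(r.x,r.fun.round(1))
p=r.x
for q in ([0,-50,80],[0,-100,80],[0,-25,47]): print(q,D(p,q).round(1))
print('zdeck',RD(p[2])[:,2].round(3),'y',RD(p[2])[:,1].round(3))
# tote handle yaw from mask
o=env.outline_of('top','tote_mid')[0]; print(o['conf'],cv2.minAreaRect(np.argwhere(o['pixels'])[:,::-1].astype(np.float32)))
box=cv2.boxPoints(cv2.minAreaRect(np.argwhere(o['pixels'])[:,::-1].astype(np.float32)))
print([onz('top',b,55)[:2].round(0) for b in box])
h=env.outline_of('top','tote_handle'); 
for a in h[:1]: 
    rr=cv2.minAreaRect(np.argwhere(a['pixels'])[:,::-1].astype(np.float32)); print(a['conf'],rr)
E
```

```text
[ 5.77619869e+02  1.45420877e+01 -6.40911714e-02] [-0.3  0.9 -0.8  0.4 -0.1  0.6  0.  -0.8 -0.8 -0.7 -0.2 -0.8 -0.7 -0.9
  0.8 -0.5]
[0, -50, 80] [540.7 -33.2 162.5]
[0, -100, 80] [537.5 -83.1 162.5]
[0, -25, 47] [556.2  -9.1 132.6]
zdeck [-0.422  0.027  0.906] y [0.064 0.998 0.   ]
0.83 ((370.7040100097656, 216.62802124023438), (36.31374740600586, 47.31520462036133), 10.30484676361084)
[array([ 380., -296.]), array([ 527., -326.]), array([ 506., -438.]), array([ 360., -406.])]
0.72 ((370.90484619140625, 216.55511474609375), (37.003074645996094, 49.055824279785156), 9.727579116821289)
```

Call:
servo_tool(motion=[[[20,40,2,-2.8,0],[20,40,2,-2.8,0],[20,40,2,-2.8,0],[20,40,2,-2.8,0],[20,40,2,-2.8,0],[20,40,2,-2.8,0],[20,40,2,-2.8,0],[20,40,2,-2.8,0],[20,40,2,-2.8,0],[20,40,2,-2.8,0]]], grip_force=40)

```text
t: 2.2
ee_pos: [457.6, -168.0, 250.8]
tool_rot: [0.999, -0.033, 0.0, 0.0]
wrist_force: [1.2, 0.0, 0.7]
grip_width: 94.1
grip_force: 0.0
```

Call:
servo_tool(motion=[[[25,35,0,0,0],[25,35,0,0,0],[25,35,0,0,0],[20,30,0,0,0],[3,1,0,0,0],[0,0,0,0,0]]])

```text
t: 2.8
ee_pos: [555.2, -33.2, 250.1]
tool_rot: [0.999, -0.032, -0.0, -0.0]
wrist_force: [0.1, -0.1, 0.1]
grip_width: 94.0
grip_force: 0.0
```

```bash
cat > st.py <<'E'
from h import *
def st():
    o=env.get_obs(); q=o['tool_rot']; th=np.degrees(2*np.arctan2(q[1],q[0]))-90
    print(round(o['t'],2),np.round(o['ee_pos'],1),'yline',round(th%180,1),np.round(q,3),'F',np.round(o['wrist_force'],1),'w',round(o['grip_width'],1),round(o['grip_force'],1))
if __name__=='__main__': st()
E
python3 st.py; python3 look.py 1; python3 - <<'E'
from fit import *
print(D([577.6,14.5,-.0641],[16,-50,80]))
E
```

```text
2.8 [555.2 -33.2 250.1] yline 86.4 [ 0.999 -0.032 -0.    -0.   ] F [ 0.1 -0.1  0.1] w 94.0 0.0
[555.12831197 -34.16048513 169.26651515]
```

Call:
servo_tool(motion=[[[0,0,-20,0,0],[0,0,-20,0,0],[0,0,-20,0,0],[0,0,-14,0,0],[0,0,0,0,0.5],[0,0,0,0,1],[0,0,0,0,1],[0,0,0,0,1],[0,0,0,0,1],[0,0,0,0,1]]])

```text
t: 3.9
ee_pos: [555.1, -33.7, 176.7]
tool_rot: [0.999, -0.032, 0.0, -0.0]
wrist_force: [-0.0, -0.4, 0.7]
grip_width: 49.7
grip_force: 0.0
```

```bash
python3 st.py; python3 look.py 2; python3 - <<'E'
import cv2,numpy as np
t=cv2.imread('pics/top_2.png')[125:225,175:325]; s=cv2.imread('pics/side_2.png')[140:300,140:290]
a=cv2.resize(t,(390,260),interpolation=2);b=cv2.resize(s,(390,416),interpolation=2)
c=np.zeros((416,790,3),np.uint8);c[:260,:390]=a;c[:,400:]=b;cv2.imwrite('pics/c2.png',c)
E
```

```text
3.9 [555.1 -33.7 176.7] yline 86.3 [ 0.999 -0.032  0.    -0.   ] F [-0.  -0.4  0.7] w 49.7 0.0
```

View pics/c2.png

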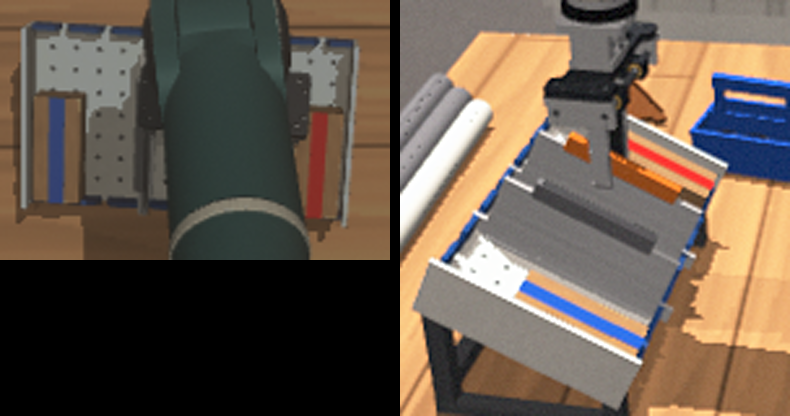

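Call:
servo_tool(motion=[[[0,0,0,0,1],[0,0,0,0,1],[0,0,0,0,1],[0,0,0,0,1],[0,0,0,0,1],[0,0,0,0,1],[0,0,0,0,1]]])

```text
t: 4.7
ee_pos: [554.9, -33.8, 176.3]
tool_rot: [0.999, -0.032, -0.0, 0.0]
wrist_force: [-0.0, -1.5, -1.5]
grip_width: 11.8
grip_force: 40.0
```

Call:
servo_tool(motion=[[[-0.85,0.05,1.8,0,1],[-1.7,0.1,3.6,0,1],[-1.7,0.1,3.6,0,1],[-1.7,0.1,3.6,0,1],[-2.55,0.15,5.4,0,1],[-2.55,0.15,5.4,0,1],[-2.55,0.15,5.4,0,1],[-1.7,0.1,3.6,0,1],[-1.7,0.1,3.6,0,1],[0,0,0,0,1]]])

```text
t: 5.7
ee_pos: [538.0, -32.7, 213.0]
tool_rot: [0.999, -0.032, 0.0, -0.0]
wrist_force: [-0.3, -0.0, -2.8]
grip_width: 11.4
grip_force: 40.0
```

Call:
servo_tool(motion=[[[-0.4,-6,0,0,1],[-0.6,-10,0,0,1],[-0.8,-12,0,0,1],[-0.7,-11,0,0,1],[-0.5,-8,0,0,1],[-0.2,-2.9,0,0,1],[0,0,0,0,1],[0,0,0,0,1]]])

```text
t: 6.5
ee_pos: [534.9, -82.2, 212.4]
tool_rot: [0.999, -0.032, -0.0, -0.0]
wrist_force: [0.6, 0.2, -2.6]
grip_width: 11.5
grip_force: 40.0
```

```bash
python3 st.py; python3 look.py 3 orange_grip; python3 - <<'E'
import cv2,numpy as np
t=cv2.imread('pics/top_3.png')[125:225,175:325]; s=cv2.imread('pics/side_3.png')[140:300,140:290]
a=cv2.resize(t,(390,260),interpolation=2);b=cv2.resize(s,(390,416),interpolation=2)
c=np.zeros((416,790,3),np.uint8);c[:260,:390]=a;c[:,400:]=b;cv2.imwrite('pics/c3.png',c)
E
```

```text
6.5 [534.9 -82.2 212.4] yline 86.3 [ 0.999 -0.032 -0.    -0.   ] F [ 0.6  0.2 -2.6] w 11.5 40.0
orange_grip side [([342.3, 207.5], 0.93), ([207.0, 179.8], 0.69), ([232.9, 184.0], 0.56)]
orange_grip top [([406.9, 136.8], 0.74), ([363.8, 287.7], 0.63)]
  3D [ 442.1 -410.4   76.9] [245.7 245.7]
```

View pics/c3.png

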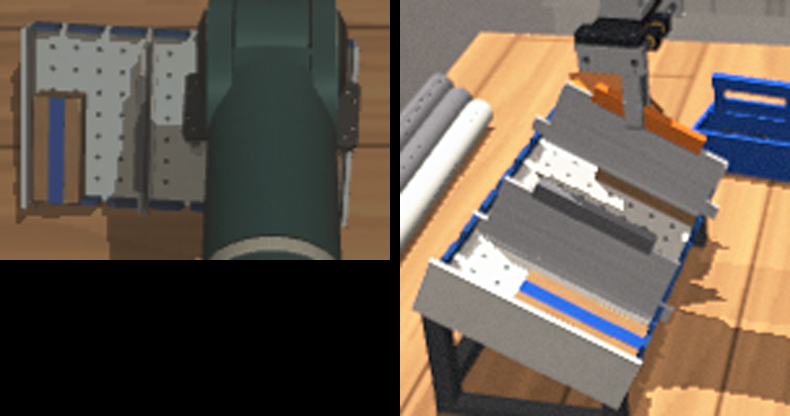

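Call:
servo_tool(motion=[[[1.7,-0.2,-3.6,0,1],[1.7,-0.2,-3.6,0,1],[1.7,-0.2,-3.6,0,1],[1.7,-0.1,-3.6,0,1],[1.7,-0.1,-3.6,0,1],[1.7,-0.1,-3.6,0,1],[1.7,-0.1,-3.6,0,1],[0,0,0,0,1]]])

```text
t: 7.5
ee_pos: [546.7, -83.6, 186.7]
tool_rot: [0.999, -0.032, -0.0, -0.0]
wrist_force: [-0.3, -0.3, -2.7]
grip_width: 11.8
grip_force: 40.0
```

Call:
servo_tool(motion=[[[1.3,-0.1,-2.7,0,1],[1.3,-0.1,-2.7,0,1],[1.3,-0.1,-2.7,0,1],[0.9,-0.1,-1.8,0,1],[0,0,0,0,1]]])

```text
t: 8.0
ee_pos: [551.5, -84.0, 177.0]
tool_rot: [0.999, -0.032, -0.0, -0.0]
wrist_force: [-0.9, -0.0, -3.1]
grip_width: 11.7
grip_force: 40.0
```

Call:
servo_tool(motion=[[[0.3,0,-0.7,0,1],[0.3,0,-0.7,0,1],[0,0,0,0,1]]])

```text
t: 8.3
ee_pos: [552.0, -84.0, 176.4]
tool_rot: [0.999, -0.032, -0.0, 0.0]
wrist_force: [-4.8, -0.3, 5.4]
grip_width: 11.5
grip_force: 40.0
```

Call:
servo_tool(motion=[[[0,0,0,0,0.6],[0,0,0,0,0.6],[0,0,0,0,0.6],[0,0,0,0,0.6],[0,0,0,0,0.6],[0,0,0,0,0.6]]])

```text
t: 8.9
ee_pos: [552.1, -84.0, 175.9]
tool_rot: [0.999, -0.032, -0.0, -0.0]
wrist_force: [-0.2, -0.6, 0.2]
grip_width: 37.6
grip_force: 0.0
```

Call:
servo_tool(motion=[[[0,0,15,0,0.6],[0,0,25,0,0.6],[0,0,30,0,0.4],[-10,-30,20,0,0.2],[-10,-40,0,-1.6,0],[-15,-45,0,-1.6,0],[-15,-45,0,-1.6,0],[-15,-45,0,-1.6,0],[-15,-40,0,-1.6,0],[-10,-30,0,-1.6,0]]])

```text
t: 9.9
ee_pos: [460.5, -361.7, 266.0]
tool_rot: [0.993, -0.118, -0.0, 0.0]
wrist_force: [1.5, -0.4, 0.6]
grip_width: 93.4
grip_force: 0.0
```

```bash
python3 st.py; python3 look.py 4 orange_grip tote_mid tote_handle; python3 - <<'E'
import cv2,numpy as np
t=cv2.imread('pics/top_4.png')[125:250,175:405]; s=cv2.imread('pics/side_4.png')[140:300,140:310]
a=cv2.resize(t,(460,250),interpolation=2);b=cv2.resize(s,(340,320),interpolation=2)
a=cv2.resize(t,(800,435),interpolation=2)
cv2.imwrite('pics/t4.png',a); cv2.imwrite('pics/s4.png',cv2.resize(s,None,fx=3.5,fy=3.5,interpolation=2))
E
```

```text
9.9 [ 460.5 -361.7  266. ] yline 76.5 [ 0.993 -0.118 -0.     0.   ] F [ 1.5 -0.4  0.6] w 93.4 0.0
orange_grip side [([344.9, 207.1], 0.89), ([229.5, 196.8], 0.85), ([209.0, 176.1], 0.84)]
orange_grip top [([279.9, 177.6], 0.87), ([404.7, 136.6], 0.6)]
  3D [371.4 -59.  209.1] [159.2 159.2]
tote_mid side [([275.3, 185.8], 0.94)]
tote_mid top [([371.2, 212.5], 0.64)]
  3D [ 451.5 -368.4   57.1] [3.8 3.8]
tote_handle side [([271.7, 171.8], 0.56)]
tote_handle top [([373.3, 211.6], 0.62)]
  3D [ 454.5 -364.7  109.7] [4.6 4.6]
```

View pics/s4.png

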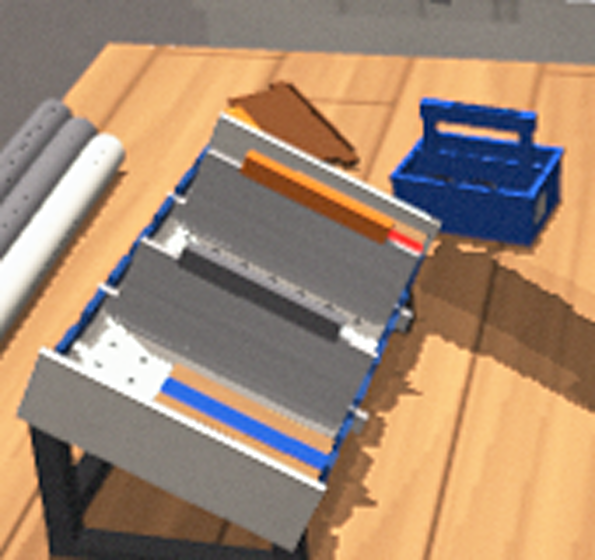

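```bash
python3 - <<'E'
import cv2
k=8;x0,y0=340,182
im=cv2.resize(cv2.imread('pics/top_0.png')[y0:y0+70,x0:x0+62],None,fx=k,fy=k,interpolation=cv2.INTER_CUBIC)
for c in range(0,62,10): cv2.putText(im,str(x0+c),(c*k,10),0,.35,(0,255,255),1);cv2.line(im,(c*k,12),(c*k,18),(0,255,255),1)
for r in range(0,70,10): cv2.putText(im,str(y0+r),(8,r*k+4),0,.35,(0,255,255),1);cv2.line(im,(0,r*k),(6,r*k),(0,255,255),1)
cv2.imwrite('pics/tt.png',im)
E
```

```text
(no output)
```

View pics/tt.png

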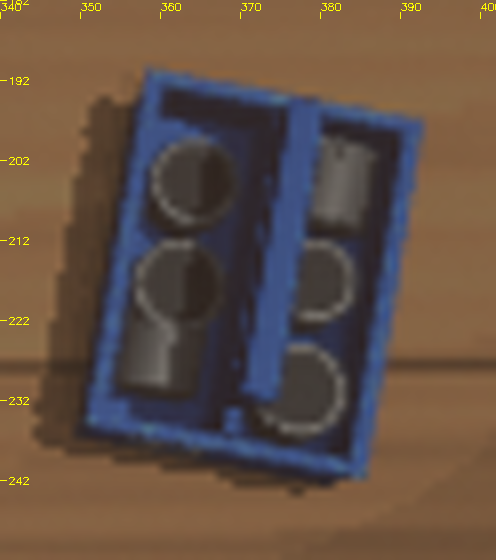

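```bash
python3 - <<'E'
from h import *
a=onz('top',(377.9,194.3),114);b=onz('top',(372.5,231),114);print('handle',((a+b)/2).round(1),np.degrees(np.arctan2(*(a-b)[1::-1])),np.linalg.norm(a-b))
C=[onz('top',u,55) for u in [(358.75,190.5),(392.9,197.3),(385.3,241.8),(350.6,236.1)]]
print('box',np.mean(C,0).round(1),[np.degrees(np.arctan2(*(p-q)[1::-1])).round(1) for p,q in((C[0],C[3]),(C[1],C[2]))],[np.linalg.norm(p-q).round(0) for p,q in((C[0],C[3]),(C[1],C[2]),(C[0],C[1]))])
E
```

```text
handle [ 446.2 -369.8  114. ] -10.057462054253737 113.34491643060247
box [ 443.8 -370.5   55. ] [np.float64(-11.5), np.float64(-11.6)] [np.float64(147.0), np.float64(143.0), np.float64(109.0)]
```

Call:
servo_tool(motion=[[[-4,-5,-30,1.2,0],[-4,-5,-40,1.3,0],[0,0,-40,0,0],[0,0,-30,0,0],[0,0,-16,0,0],[0,0,0,0,0.5],[0,0,0,0,1],[0,0,0,0,1],[0,0,0,0,1],[0,0,0,0,1]]])

```text
t: 11.3
ee_pos: [454.4, -369.1, 110.7]
tool_rot: [0.996, -0.094, 0.0, 0.0]
wrist_force: [-0.2, 0.5, 0.5]
grip_width: 57.4
grip_force: 0.0
```

Call:
servo_tool(motion=[[[0,0,0,0,1],[0,0,0,0,1],[0,0,0,0,1],[0,0,0,0,1],[0,0,0,0,1],[0,0,0,0,1],[0,0,0,0,1]]])

```text
t: 12.0
ee_pos: [453.8, -368.6, 109.5]
tool_rot: [0.996, -0.094, -0.0, -0.0]
wrist_force: [-0.8, -0.0, -5.0]
grip_width: 13.7
grip_force: 40.0
```

Call:
servo_tool(motion=[[[0,0,5,0,1],[0,0,10,0,1],[0,0,20,0,1],[0,0,25,0,1],[0,0,30,0,1],[0,0,30,0,1],[0,0,30,0,1],[0,0,30,0,1],[0,0,25,0,1],[0,0,15,0,1]]])

```text
t: 13.0
ee_pos: [454.3, -369.0, 333.0]
tool_rot: [0.996, -0.094, 0.001, 0.001]
wrist_force: [-0.8, 0.4, -4.7]
grip_width: 13.8
grip_force: 40.0
```

```bash
python3 st.py; python3 look.py 5 tote_mid tote_handle; python3 - <<'E'
from fit import *
p=[577.6,14.5,-.0641]
Rz=RD(p[2]); h=np.array([np.cos(p[2]),np.sin(p[2]),0])
for r in (50,40):
  for th in (0,5,10,15,20,25):
    a=np.radians(th); c0=D(p,[r,-25,0]); g=c0+h*(-62*np.cos(a)-104*np.sin(a)); g[2]+=-62*np.sin(a)+104*np.cos(a); print(r,th,(g+[0,0,6]).round(1))
E
python3 - <<'E'
import cv2
cv2.imwrite('pics/s5.png',cv2.resize(cv2.imread('pics/side_5.png')[80:280,140:400],None,fx=3,fy=3,interpolation=2))
E
```

```text
13.0 [ 454.3 -369.   333. ] yline 79.2 [ 0.996 -0.094  0.001  0.001] F [-0.8  0.4 -4.7] w 13.8 40.0
tote_mid side [([272.7, 122.3], 0.76)]
tote_mid top []
tote_handle side [([276.7, 108.3], 0.68)]
tote_handle top []
50 0 [559.3  -9.4 221.1]
50 5 [550.5  -8.8 215.3]
50 10 [542.3  -8.3 208.8]
50 15 [534.6  -7.8 201.5]
50 20 [527.6  -7.3 193.7]
50 25 [521.3  -6.9 185.2]
40 0 [550.3  -8.8 216.9]
40 5 [541.5  -8.2 211.1]
40 10 [533.2  -7.7 204.6]
40 15 [525.6  -7.2 197.3]
40 20 [518.5  -6.8 189.4]
40 25 [512.2  -6.4 181. ]
```

View pics/s5.png

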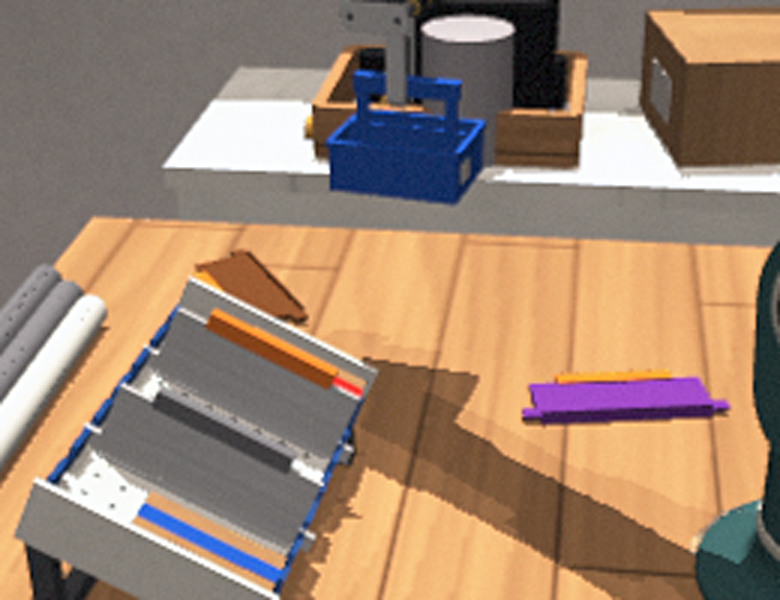

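Call:
servo_tool(motion=[[[3,10,0,0.7,1],[7,25,0,0.8,1],[12,40,0,0.8,1],[13,45,0,0.8,1],[13,45,0,0.8,1],[13,45,0,0.8,1],[13,45,0,0.8,1],[13,45,0,0.8,1],[10,35,0,0.8,1],[6,18,0,0,1]]])

```text
t: 14.3
ee_pos: [557.1, -11.4, 329.5]
tool_rot: [1.0, -0.03, -0.0, -0.001]
wrist_force: [0.3, -1.0, -4.6]
grip_width: 13.5
grip_force: 40.0
```

Call:
servo_tool(motion=[[[2,6,0,0,1],[0,0,0,0,1],[0,0,0,0,1]]])

```text
t: 14.6
ee_pos: [558.8, -10.9, 329.7]
tool_rot: [0.999, -0.033, -0.0, 0.0]
wrist_force: [0.5, -0.9, -4.7]
grip_width: 13.5
grip_force: 40.0
```

```bash
python3 st.py; python3 look.py 6 tote_mid
```

```text
14.6 [558.8 -10.9 329.7] yline 86.2 [ 0.999 -0.033 -0.     0.   ] F [ 0.5 -0.9 -4.7] w 13.5 40.0
tote_mid side [([216.2, 171.2], 0.81)]
tote_mid top []
```

Call:
servo_tool(motion=[[[0,0.5,-8,0,1],[0,0.5,-15,0,1],[0,0.5,-18,0,1],[0,0,-18,0,1],[0,0,-16,0,1],[0,0,-12,0,1],[0,0,-8,0,1],[0,0,-5,0,1],[0,0,-3,0,1],[0,0,0,0,1]]])

```text
t: 15.8
ee_pos: [559.2, -8.5, 226.9]
tool_rot: [0.999, -0.032, 0.0, -0.0]
wrist_force: [0.1, -0.7, -5.2]
grip_width: 13.7
grip_force: 40.0
```

Call:
servo_tool(motion=[[[0,0,-1,0,1],[0,0,-1.5,0,1],[0,0,-1.5,0,1],[0,0,-1.5,0,1],[0,0,0,0,1]]], grip_force=25)

```text
t: 16.3
ee_pos: [559.0, -8.5, 221.2]
tool_rot: [0.999, -0.032, -0.0, -0.0]
wrist_force: [0.0, 0.4, -4.5]
grip_width: 13.7
grip_force: 25.0
```

Call:
servo_tool(motion=[[[0,0,-1.5,0,1],[-1.5,0,-2,0,1],[-3,0,-2.5,0,1],[-3,0,-2.5,0,1],[-2,0,-2,0,1],[0,0,0,0,1]]], grip_force=20)

```text
t: 16.9
ee_pos: [549.0, -8.4, 211.1]
tool_rot: [0.999, -0.032, -0.0, 0.0]
wrist_force: [-6.3, -0.1, 3.8]
grip_width: 13.7
grip_force: 20.0
```

Call:
servo_tool(motion=[[[-2.5,0.1,-2,0,1],[-2.5,0.1,-2,0,1],[-2.5,0.1,-2,0,1],[-2.5,0.1,-2.2,0,1],[-2.5,0.1,-2.4,0,1],[-2.5,0.1,-2.4,0,1],[0,0,0,0,1]]], grip_force=15)

```text
t: 17.6
ee_pos: [534.2, -7.8, 197.5]
tool_rot: [0.999, -0.032, -0.0, -0.0]
wrist_force: [-2.7, 1.8, -1.4]
grip_width: 13.8
grip_force: 15.0
```

```bash
python3 st.py; python3 look.py 7 tote_mid; python3 - <<'E'
import cv2
cv2.imwrite('pics/s7.png',cv2.resize(cv2.imread('pics/side_7.png')[130:290,140:300],None,fx=3.7,fy=3.7,interpolation=2))
E
```

```text
17.6 [534.2  -7.8 197.5] yline 86.3 [ 0.999 -0.032 -0.    -0.   ] F [-2.7  1.8 -1.4] w 13.8 15.0
tote_mid side [([223.1, 215.4], 0.81), ([227.9, 196.1], 0.59)]
tote_mid top []
```

Call:
servo_tool(motion=[[[-2.2,0.1,-2.4,0,1],[-2.2,0.1,-2.4,0,1],[-2.2,0.1,-2.5,0,1],[-2.2,0.1,-2.5,0,1],[-2.2,0.1,-2.5,0,1],[-2,0.1,-2.5,0,1],[0,0,0,0,1]]])

```text
t: 18.5
ee_pos: [521.3, -7.4, 182.8]
tool_rot: [0.999, -0.032, -0.0, 0.0]
wrist_force: [-0.2, 0.8, -2.4]
grip_width: 13.8
grip_force: 15.0
```

Call:
servo_tool(motion=[[[-1.5,0.1,-1,0,1],[-1.8,0.1,-1,0,1],[-1.8,0.1,-1,0,1],[-1.8,0.1,-1,0,1],[-1.8,0.1,-0.9,0,1],[0,0,0,0,1]]])

```text
t: 19.1
ee_pos: [515.0, -6.9, 180.0]
tool_rot: [0.999, -0.033, 0.003, 0.0]
wrist_force: [8.7, -1.7, 12.8]
grip_width: 13.9
grip_force: 15.0
```

```bash
python3 st.py; python3 look.py 8 tote_mid tote_handle; python3 - <<'E'
from fit import *
p=[577.6,14.5,-.0641]
for q in ([-30,-25,57],[-20,-25,57],[-30,-25,104]): print(q,proj('side',D(p,q)).round(1),proj('top',D(p,q)).round(1))
cv2.imwrite('pics/s8.png',cv2.resize(cv2.imread('pics/side_8.png')[130:290,140:300],None,fx=3.7,fy=3.7,interpolation=2))
E
```

```text
19.1 [515.   -6.9 180. ] yline 86.3 [ 0.999 -0.033  0.003  0.   ] F [ 8.7 -1.7 12.8] w 13.9 15.0
tote_mid side [([225.9, 218.5], 0.95)]
tote_mid top []
tote_handle side [([235.4, 209.1], 0.88)]
tote_handle top []
[-30, -25, 57] [229.8 220. ] [254.4 186.3]
[-20, -25, 57] [226.5 218.3] [254.6 183. ]
[-30, -25, 104] [236.1 206.9] [253.3 189.9]
```

Call:
servo_tool(motion=[[[0.5,0,0.7,0,1],[0,0,0,0,0.7],[0,0,0,0,0.65],[0,0,0,0,0.6],[0,0,0,0,0.6],[0,0,0,0,0.6]]])

```text
t: 20.0
ee_pos: [513.2, -6.8, 178.8]
tool_rot: [0.999, -0.032, -0.0, -0.0]
wrist_force: [-0.4, -0.2, -0.2]
grip_width: 37.5
grip_force: 0.0
```

```bash
python3 st.py; python3 look.py 9 tote_mid tote_handle
```

```text
20.0 [513.2  -6.8 178.8] yline 86.3 [ 0.999 -0.032 -0.    -0.   ] F [-0.4 -0.2 -0.2] w 37.5 0.0
tote_mid side [([227.4, 219.2], 0.56)]
tote_mid top []
tote_handle side [([236.2, 211.0], 0.57)]
tote_handle top []
```

Free of the tote; withdraw up and out of view, then check.

Call:
servo_tool(motion=[[[0,0,10,0,0.6],[0,0,25,0,0.6],[0,0,40,0,0.6],[0,0,40,0,0.6],[-10,-30,10,0,0.6],[-20,-45,0,0,0.6],[-20,-45,0,0,0.6],[-20,-45,0,0,0.6],[-20,-45,0,0,0.6],[-20,-40,0,0,0.6]]])

```text
t: 21.3
ee_pos: [402.1, -258.7, 304.9]
tool_rot: [0.999, -0.033, 0.0, 0.0]
wrist_force: [1.6, -1.0, 0.1]
grip_width: 37.6
grip_force: 0.0
```

```bash
python3 st.py; python3 look.py 10 tote_mid tote_handle grey_divider_mid left_carton_mid right_carton_mid; python3 - <<'E'
from fit import *
p=[577.6,14.5,-.0641]
out=[]
for n,(y0,y1,x0,x1) in (('top',(120,225,170,320)),('side',(150,300,135,275))):
    im=cv2.imread(f'pics/{n}_10.png'); k=4; c=cv2.resize(im[y0:y1,x0:x1],None,fx=k,fy=k,interpolation=2)
    P=lambda q:tuple(((proj(n,D(p,q))-[x0,y0]+.5)*k).astype(int).tolist())
    # expected tote rim, orange & grey grip tops
    for poly in ([(-100,-77,55),(40,-77,55),(40,27,55),(-100,27,55)],[(-88,-25,114),(28,-25,114)],[(-65,-100,90),(65,-100,90)],[(-65,50,90),(65,50,90)]):
        cv2.polylines(c,[np.array([P(q) for q in poly])],True,(0,255,0),1)
    out.append(c)
a,b=out; b=cv2.resize(b,None,fx=.75,fy=.75); a=cv2.resize(a,None,fx=.63,fy=.63)
H=max(a.shape[0],b.shape[0]); C=np.zeros((H,a.shape[1]+b.shape[1],3),np.uint8); C[:a.shape[0],:a.shape[1]]=a; C[:b.shape[0],a.shape[1]:]=b
print(C.shape); cv2.imwrite('pics/c10.png',C)
E
```

```text
21.3 [ 402.1 -258.7  304.9] yline 86.2 [ 0.999 -0.033  0.     0.   ] F [ 1.6 -1.   0.1] w 37.6 0.0
tote_mid side [([225.6, 219.3], 0.85)]
tote_mid top [([250.0, 187.6], 0.65)]
  3D [525.9   6.5 137.6] [6.9 6.9]
tote_handle side [([234.7, 207.2], 0.64)]
tote_handle top [([253.3, 185.8], 0.63)]
  3D [513.2  -6.2 170.8] [4.1 4.1]
grey_divider_mid side [([208.8, 233.6], 0.89), ([226.9, 219.1], 0.26)]
grey_divider_mid top [([229.8, 174.4], 0.63)]
  3D [562.9  67.3 128.8] [1.4 1.4]
left_carton_mid side [([208.0, 265.1], 0.95)]
left_carton_mid top [([198.2, 181.8], 0.81), ([246.0, 173.1], 0.52)]
  3D [544.3 165.9 101.8] [0.8 0.8]
right_carton_mid side [([237.4, 206.9], 0.41)]
right_carton_mid top [([297.9, 187.8], 0.87)]
  3D [ 529.1 -138.6   95.9] [2.4 2.4]
(450, 798, 3)
```

View pics/c10.png

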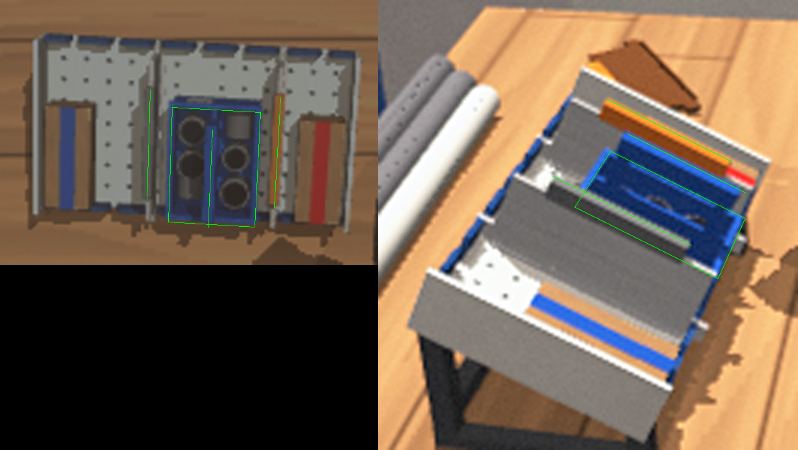

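```bash
python3 - <<'E'
from fit import *
p=[577.6,14.5,-.0641]
im=cv2.imread('pics/top_10.png').astype(int)
for y in (0,-60,10):
  A=proj('top',D(p,[-100,y,55]));B=proj('top',D(p,[40,y,55]))
  print(y,A.round(1),B.round(1))
  for nm,lo,hi in(('rear',120,160),('front',-115,-85)):
    print(nm,[(x,*im[int(round(v)),int(round(u))].tolist()) for x in range(lo-90 if nm=='rear' else lo,hi-100 if nm=='rear' else hi,3) for u,v in [proj('top',D(p,[x,y,55]))]])
S=cv2.imread('pics/side_10.png').astype(int)
m=lambda I:((I[...,0]>I[...,2]+40)&(I[...,0]>70))
from numpy import argwhere
hits=[]
o=env.outline_of('side','tote_mid')
print(o[0]['conf'],o[0]['rect'])
# handle top line in side: uppermost blue by column, region
for u in range(196,240,4):
    col=np.where(m(S)[165:240,u])[0]; print(u,col.min()+165 if len(col) else None,end='; ')
print(); print('pred handle far edge',[proj('side',D(p,[x,-32,114])).round(1).tolist() for x in (-88,28)],[proj('side',D(p,[x,-18,114])).round(1).tolist() for x in (-88,28)])
E
```

```text
0 [245.3 208. ] [247.1 162.6]
rear [(30, 70, 73, 76), (33, 47, 49, 52), (36, 55, 48, 48), (39, 68, 49, 45), (42, 108, 68, 52), (45, 116, 72, 53), (48, 88, 70, 63), (51, 85, 93, 97), (54, 97, 90, 85), (57, 135, 143, 140)]
front [(-115, 47, 64, 86), (-112, 45, 62, 83), (-109, 46, 63, 83), (-106, 46, 63, 84), (-103, 46, 64, 84), (-100, 50, 64, 83), (-97, 79, 62, 61), (-94, 109, 64, 51), (-91, 82, 52, 47), (-88, 55, 41, 43)]
-60 [265.  209.2] [267.3 163.8]
rear [(30, 76, 79, 83), (33, 75, 78, 82), (36, 52, 55, 59), (39, 61, 54, 56), (42, 118, 71, 52), (45, 111, 67, 52), (48, 76, 51, 46), (51, 76, 53, 48), (54, 94, 81, 75), (57, 133, 143, 140)]
front [(-115, 70, 102, 135), (-112, 66, 96, 129), (-109, 64, 92, 124), (-106, 45, 60, 81), (-103, 44, 61, 81), (-100, 52, 61, 80), (-97, 96, 64, 55), (-94, 117, 69, 51), (-91, 81, 51, 46), (-88, 72, 48, 45)]
10 [242.  207.8] [243.7 162.4]
rear [(30, 60, 63, 67), (33, 52, 50, 52), (36, 72, 51, 47), (39, 68, 50, 46), (42, 101, 63, 51), (45, 116, 72, 54), (48, 95, 74, 64), (51, 81, 78, 77), (54, 83, 68, 63), (57, 137, 143, 139)]
front [(-115, 47, 64, 86), (-112, 46, 63, 84), (-109, 45, 63, 83), (-106, 46, 63, 83), (-103, 47, 64, 84), (-100, 48, 64, 85), (-97, 71, 67, 75), (-94, 123, 75, 55), (-91, 91, 56, 49), (-88, 73, 49, 47)]
0.85 [230.8, 218.4, 59.4, 44.7]
196 185; 200 None; 204 208; 208 202; 212 200; 216 194; 220 195; 224 197; 228 199; 232 201; 236 203; 
pred handle far edge [[257.7, 212.6], [218.6, 193.0]] [[256.5, 215.2], [217.1, 195.4]]
```

```bash
python3 -c "
from h import *
print(env.job_done())"
```

```text
the job is handed in; nothing more can be done
None
```

I moved the orange-topped divider one notch outward until it was home, then set the tote flat in the widened bay against the front rail. From the last images I put the tote about 4–8 mm inside the 10 mm limit; I handed the job in and the hand-in call gave no verdict.

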